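# Pack the bottle carrier

## Task

Load the grey bottle carrier: the large bottle goes in the square pocket and the two small bottles, in either order, in the long slot. Slide the first small bottle fully home against the end wall of the slot (the end away from the square pocket) before the second goes into the slot, then slide the second up against the first; the large bottle may go in at any time. Set each bottle down upright on the floor of the carrier, do not drop it or tip it over, and leave the other things on the bench where they are.

Things in the scene. Friction and masses are not known exactly. Their poses are not given: they have to be found in the camera images.
- carrier: open grey bottle carrier, fixed to the bench; origin under its middle at bench level, z up. Long axis = its y, 242 mm (270 over the end loops), 76 to 90 mm wide; floor 8 mm thick, walls 6 mm thick and 55 mm high. At -y the long slot (inside x -32..32, y -115..25 mm), then a 12 mm partition, at +y the square pocket (inside x -39..39, y 37..115 mm)
- slot_end (a point): the foot of the slot's end wall: the middle of that wall's inner face, at the height of the carrier's floor, 8 mm above the bench; axes as the carrier's, so the slot runs from here along +y and a bottle is pushed home along -y
- slot_mid (a point): the centre of the slot's floor, 70 mm along +y from slot_end; axes as the carrier's
- pocket_mid (a point): the centre of the square pocket's floor, 8 mm above the bench; axes as the carrier's
- small_bottle_1: small clear round reagent bottle with a blue cap, 111 mm tall, body 57 mm in diameter at its widest, in the lower part, about 0.2 kg; the cap is a cylinder 53 mm in diameter from 87 to 111 mm above its underside, and can be gripped. Origin at the centre of its underside, z up. It stands on the bench at the start
- small_bottle_2: small amber round reagent bottle with a black cap, of the same shape, size and weight as small_bottle_1; origin at the centre of its underside, z up
- large_bottle: large clear round reagent bottle with a blue cap, 145 mm tall, body 69 mm in diameter, about 0.42 kg; the cap is a cylinder 53 mm in diameter from 121 to 145 mm above its underside, and can be gripped. Origin at the centre of its underside, z up. It is too wide for the slot
- flask: bystander: glass conical flask, 64 mm in diameter, 105 mm tall, behind the carrier; origin at the centre of its underside
- beaker: bystander: small glass beaker, 46 mm in diameter, 58 mm tall, near the front edge; origin at the centre of its underside
- tape: bystander: roll of tape lying flat, 98 mm in diameter, 25 mm high, behind the carrier; origin at the centre of its underside
Things that resemble listed ones, but are neither listed nor needed, are in the scene too. Leave any brown or turquoise look-alike of the small_bottle_1 alone.

How it is judged:
On the way, in this order (a step that is already met when the one before it is completed fails the run):
1. one small bottle stands in the slot, home against the end wall (at most about 5 mm off), while the other is not yet in the slot (horizontal distance between small_bottle_1 and small_bottle_2 above 0.095 m and ((y of small_bottle_1 in the frame of slot_end between 0.02 and 0.034 m and x of small_bottle_1 in the frame of slot_end between -0.01 and 0.01 m and z of small_bottle_1 in the frame of slot_end below 0.006 m and angle between small_bottle_1's own z axis and vertical below 0.1 rad) or (y of small_bottle_2 in the frame of slot_end between 0.02 and 0.034 m and x of small_bottle_2 in the frame of slot_end between -0.01 and 0.01 m and z of small_bottle_2 in the frame of slot_end below 0.006 m and angle between small_bottle_2's own z axis and vertical below 0.1 rad))), for 0.2 s.
2. the other small bottle stands in the slot against the first (at most about 5 mm off) (((y of small_bottle_1 in the frame of slot_end between 0.02 and 0.034 m and x of small_bottle_1 in the frame of slot_end between -0.01 and 0.01 m and z of each of small_bottle_1, small_bottle_2 in the frame of slot_end below 0.006 m and angle between each of small_bottle_1, small_bottle_2's own z axis and vertical below 0.1 rad and horizontal distance between small_bottle_1 and small_bottle_2 below 0.0625 m and x of small_bottle_2 in the frame of slot_end between -0.01 and 0.01 m and y of small_bottle_2 in the frame of slot_end above 0.034 m) or (y of small_bottle_2 in the frame of slot_end between 0.02 and 0.034 m and x of small_bottle_2 in the frame of slot_end between -0.01 and 0.01 m and z of each of small_bottle_2, small_bottle_1 in the frame of slot_end below 0.006 m and angle between each of small_bottle_2, small_bottle_1's own z axis and vertical below 0.1 rad and horizontal distance between small_bottle_2 and small_bottle_1 below 0.0625 m and x of small_bottle_1 in the frame of slot_end between -0.01 and 0.01 m and y of small_bottle_1 in the frame of slot_end above 0.034 m))), for 0.2 s.
At the end, for the whole second after the job is handed in: One small bottle stands in the slot at most 5 mm off the end wall, the other at most 5 mm off the first (axes within 62.5 mm); the large one stands in the square pocket, axis within 12 mm of its centre; all on the floor (within 6 mm), upright within 0.1 rad, at rest (((y of small_bottle_1 in the frame of slot_end between 0.02 and 0.034 m and x of small_bottle_1 in the frame of slot_end between -0.01 and 0.01 m and z of each of small_bottle_1, small_bottle_2 in the frame of slot_end below 0.006 m and angle between each of small_bottle_1, small_bottle_2's own z axis and vertical below 0.1 rad and horizontal distance between small_bottle_1 and small_bottle_2 below 0.0625 m and x of small_bottle_2 in the frame of slot_end between -0.01 and 0.01 m and y of small_bottle_2 in the frame of slot_end above 0.034 m) or (y of small_bottle_2 in the frame of slot_end between 0.02 and 0.034 m and x of small_bottle_2 in the frame of slot_end between -0.01 and 0.01 m and z of each of small_bottle_2, small_bottle_1 in the frame of slot_end below 0.006 m and angle between each of small_bottle_2, small_bottle_1's own z axis and vertical below 0.1 rad and horizontal distance between small_bottle_2 and small_bottle_1 below 0.0625 m and x of small_bottle_1 in the frame of slot_end between -0.01 and 0.01 m and y of small_bottle_1 in the frame of slot_end above 0.034 m)) and horizontal distance between large_bottle and pocket_mid below 0.012 m and z of large_bottle in the frame of pocket_mid below 0.006 m and angle between large_bottle's own z axis and vertical below 0.1 rad and linear speed of each of small_bottle_1, small_bottle_2, large_bottle below 0.01 m/s); the robot touches nothing.
It fails at once if a bottle is tipped over (more than 0.6 rad) (angle between any of small_bottle_1, small_bottle_2, large_bottle's own z axis and vertical above 0.6 rad).
It fails at once if a bottle is let go with its underside more than 35 mm above the bench ((height (world z) of small_bottle_1 above 0.035 m and contact force between small_bottle_1 and the fingers below 0.01 N) or (height (world z) of small_bottle_2 above 0.035 m and contact force between small_bottle_2 and the fingers below 0.01 N) or (height (world z) of large_bottle above 0.035 m and contact force between large_bottle and the fingers below 0.01 N)).
It fails at once if the flask, beaker or tape roll is moved by more than 30 mm (distance of any of flask, beaker, tape from where it was at the start of the episode above 0.03 m).
It also fails if it takes over 64 s, if anything falls off the work surface, if the arm or the gripper's body presses on something with over 40 N, if the wrist force passes 120 N, or if a joint passes its speed limit or range.

## Robot

A 6-joint arm with a two-finger parallel gripper is mounted at the origin on a cart in front of the work surface, level with it; the furniture and walls round the work are solid. World frame = base frame: x ahead of the robot, y to its left, z up, the work surface at z = 0. Lengths are in m, angles in rad, forces in N, time in s.
With the tool pointing down it reaches from about 0.4 to 0.925 m from the base axis. Payload 12.5 kg.
Tool frame: the origin (TCP) lies midway between the tips of the shut fingers; the grasp point (between the pads) lies env.grasp_offset behind it (env.grasp_offset is the distance from the TCP to the grasp point, in m); y points along the fingers, z is the direction in which the jaws open and shut, and the axes are right-handed (so a half turn about y gives the same grasp; the last joint's range is limited). The gripper opens to 95 mm and grips with 3 to 60 N. Pads are 20 mm wide; open, the fingers measure 119 mm over their backs; the gripper's body (75 mm by 180 mm) begins 59 mm behind the grasp point.
Start: joints at [-1.211, 0.491, 1.559, -0, 1.092, -0.106], TCP at [0.281, -0.558, 0.215] pointing down, gripper open.
Joint ranges: [-3.1, 3.1], [-0.84, 2.19], [0.05, 2.79], [-1.13, 4.28], [0.06, 2.93], [-2.69, 2.69]. Speed limits (rad/s): [2.22, 2.22, 2.79, 3.14, 3.14, 3.14].

## Interface

Orientations are given as a 3x3 rotation matrix whose columns are the frame's x, y, z axes.
In Python, from rig import env gives the robot as it stands. The module is installed in compiled form; this text tells all that it offers.
- The arm moves only by the tool drive_tool, never from a script. Its argument "plan" is a list of rows, each a list of 5 numbers: the opening, from 0 (shut) to 1 (fully open), then the shift along the tool's x, y, z in cm, then the turn about the tool's y in rad. In form: [[grip, tx, ty, tz, turn], ...]. A call has 1 to 12 rows; each row is the pose to reach, as a shift and turn from the pose measured when the call began, along the tool's axes at that moment; what a row does not reach only later rows make up. A row lasts 1/10 s, in which the tool goes at most 50 mm and 8.59 degrees, less where a joint would pass 70% of its speed; a pose out of reach is approached as far as the arm can. A call with a gripper value outside its range is refused whole. The fingers move at their own pace and stop on an object; "grip_force" is the grip in N (left out, the last holds). Time passes only in rows, so rows that repeat a pose let the fingers close. It gives the time, the measured TCP pose, the force and the opening at its end, in the units of the state.
- env.state(): the state, without advancing time (a new reading comes with each control period).
- env.capture(name): name is "side" or "top" or "wrist"; returns a dict with "image" (420x560x3 uint8, red, green, blue), "z_map" (420x560 float32, m along the optical axis (not along the pixel's ray), 0 where there is no reading), "fx", "fy", "cx", "cy" (pixels), "dist_coeffs" ([k1, k2, p1, p2, k3] as OpenCV has them; the pictures are not rectified), "rvec" (rotation vector, rad) and "tvec" (3), from world to camera coordinates, as OpenCV has them. Camera axes: x right, y down, z forward; pixel columns grow to the right and rows downward; lengths in m; the calibration is good to about 2 mm. A picture is of the moment at which its call begins.
- env.job_done(): hands the job in, once; it reports no verdict.
The state is a dict: "clock": time; "joint_positions": joint angles; "joint_velocities": joint speeds; "effort": joint torques, N m; "tool_pos": TCP position; "ee_rot": TCP orientation; "force": force on the tool from outside, world axes, zero at the start; "ft_torque": the same for the moment, N m; "grip_width": opening from 0.0 (shut) to 1.0 (fully open).
Only numpy, scipy, OpenCV 4.12 (cv2) and the standard library are available. Lean on these libraries where they do the work, as an engineer would, in place of code of your own. Each camera call takes 0.05 s, during which the arm holds its last target.

## Working session

There is one attempt and no reset: what is moved stays moved. The work goes in short steps, Python scripts to look and compute and a tool call to move; the robot and the scene stay as the last step left them, time stands still between calls to the robot, and variables do not carry over. Pictures are saved under pics/ and viewed, and the job is handed in when it is done.

Besides the shell and the picture viewer there is one more tool, called after "Request:" as name([rows], argument=value, ...), one row to a line, values as JSON. drive_tool: Moves the arm, as the interface text tells. Its arguments: {"type":"object","properties":{"plan":{"type":"array"},"grip_force":{"type":"number"}},"required":["plan"]}

```bash
mkdir -p pics; cat > h.py <<'E'
import numpy as np, cv2
from rig import env
def cap(n,f=None):
    c=env.capture(n)
    if f: cv2.imwrite('pics/'+f,c['image'][:,:,::-1])
    return c
def KD(c):
    return np.array([[c['fx'],0,c['cx']],[0,c['fy'],c['cy']],[0,0,1.]]),np.array(c['dist_coeffs'],float)
def cast(c,px,z):
    K,D=KD(c);R,_=cv2.Rodrigues(np.array(c['rvec'],float));t=np.array(c['tvec'],float).reshape(3)
    u=cv2.undistortPoints(np.array(px,float).reshape(-1,1,2),K,D).reshape(-1,2)
    d=np.c_[u,np.ones(len(u))]@R;o=-R.T@t
    return o+d*((z-o[2])/d[:,2])[:,None]
def cloud(c):
    h,w=c['z_map'].shape;K,D=KD(c);R,_=cv2.Rodrigues(np.array(c['rvec'],float));t=np.array(c['tvec'],float).reshape(3)
    g=np.stack(np.meshgrid(np.arange(w),np.arange(h)),-1).reshape(-1,1,2).astype(float)
    u=cv2.undistortPoints(g,K,D).reshape(-1,2);z=c['z_map'].reshape(-1,1)
    return ((np.c_[u,np.ones(len(u))]*z-t)@R).reshape(h,w,3)
def proj(c,P):
    K,D=KD(c);return cv2.projectPoints(np.array(P,float).reshape(-1,1,3),np.array(c['rvec'],float),np.array(c['tvec'],float),K,D)[0].reshape(-1,2)
E
python3 - <<'E'
from h import *
for n in ['side','top','wrist']:
    c=cap(n,n+'0.png');R,_=cv2.Rodrigues(np.array(c['rvec']));print(n,-R.T@np.array(c['tvec']).reshape(3),R[2])
s=env.state();print(s['clock'],s['tool_pos'],s['ee_rot'],s['grip_width'],env.grasp_offset)
E
```

```text
side [0.02423795 0.86263063 1.46336147] [ 0.28886007 -0.38599851 -0.87610787]
top [0.43165629 0.24678416 1.31111386] [ 0.06357833 -0.00184735 -0.99797514]
wrist [ 0.34354177 -0.52786322  0.38369943] [-0.22392272 -0.1110751  -0.96825665]
0.15 [ 0.28066865 -0.55823433  0.21419255] [[-8.93477978e-01 -2.71011836e-04  4.49106923e-01]
 [-4.49106988e-01  8.17244146e-04 -8.93477613e-01]
 [-1.24886995e-04 -9.99999629e-01 -8.51902957e-04]] 0.9962751394016275 0.0188
```

View pics/top0.png

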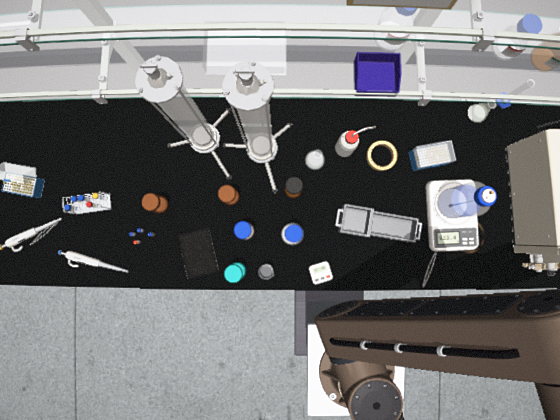

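View pics/side0.png

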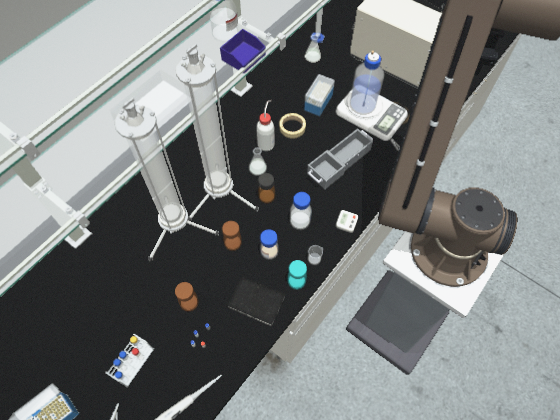

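View pics/wrist0.png

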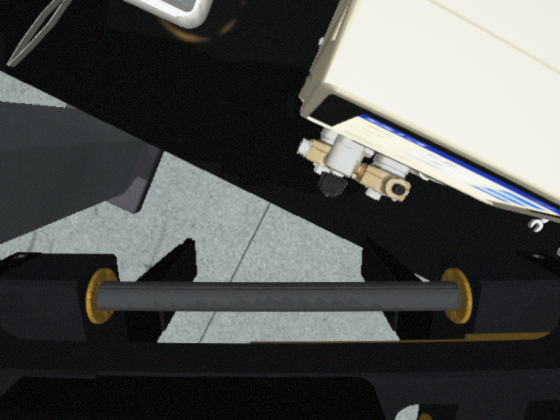

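The top view shows blue caps at (243,230) and (292,233), a black cap at (294,186), turquoise at (234,272), brown caps at (228,194) and (154,203), and the carrier around (380,223) with its square pocket at the left end. Next I'll measure these and check the crops.

```bash
python3 - <<'E'
from h import *
t=cap('top');s=cap('side')
for n,c in (('top',t),('side',s)):
    hsv=cv2.cvtColor(c['image'],cv2.COLOR_RGB2HSV);P=cloud(c)
    m=cv2.inRange(hsv,(108,150,80),(125,255,255))
    k,l,st,ce=cv2.connectedComponentsWithStats(m)
    for i in range(1,k):
        if st[i,4]>60:
            q=P[l==i];z=q[:,2];zt=np.percentile(z,90);print(n,ce[i].round(),st[i],'ztop',zt.round(4),np.median(q,0).round(3), cast(c,[ce[i]],zt).round(4))
P=cloud(t)
for nm,(u,v) in dict(black=(294,186),b1=(243,230),b2=(292,233),flask=(315,159),tape=(382,142),beaker=(266,271),turq=(234,272)).items():
    q=P[v-14:v+15,u-14:u+15].reshape(-1,3);zm=np.percentile(q[:,2],97)
    m=(abs(P[v-16:v+17,u-16:u+17,2]-zm)<.008);yx=np.argwhere(m)+[v-16,u-16]
    uv=yx[:,::-1].astype(np.float32);(c0,r)=cv2.minEnclosingCircle(uv)
    print(nm,zm.round(4),c0,r,'cast',cast(t,[c0],zm).round(4), 'mean',cast(t,[uv.mean(0)],zm).round(4),len(uv))
# carrier rim: z~55..63
m=((P[...,2]>.04)&(P[...,2]<.08)).astype(np.uint8)
m[:190]=0;m[250:]=0;m[:,:325]=0;m[:,425:]=0
uv=np.argwhere(m)[:,::-1].astype(np.float32)
W=cast(t,uv,np.median(P[m>0][:,2]));print('rimz',np.percentile(P[m>0][:,2],[5,50,95]))
r=cv2.minAreaRect((W[:,:2]*1000).astype(np.float32));print(r,cv2.boxPoints(r))
cv2.imwrite('pics/crop_top.png',cv2.resize(t['image'][150:290,210:430,::-1],None,fx=3.6,fy=3.6,interpolation=cv2.INTER_CUBIC))
cv2.imwrite('pics/crop_side.png',cv2.resize(s['image'][120:300,210:390,::-1],None,fx=3.3,fy=3.3,interpolation=cv2.INTER_CUBIC))
cv2.imwrite('pics/rim.png',cv2.resize(m[180:260,320:430]*255,None,fx=5,fy=5,interpolation=0))
E
```

```text
top [375.  76.] [ 356   53   43   39 1010] ztop 0.3487 [0.835 0.017 0.345] [[0.8352 0.0173 0.3487]]
top [483. 197.] [475 186  22  20 179] ztop 0.2752 [ 0.543 -0.286  0.271] [[ 0.5421 -0.2893  0.2752]]
top [242. 229.] [233 221  18  18 255] ztop 0.1136 [0.456 0.367 0.11 ] [[0.4551 0.3676 0.1136]]
top [294. 233.] [285 224  18  18 233] ztop 0.1464 [0.445 0.212 0.143] [[0.446  0.2135 0.1464]]
side [240.  54.] [221  42  37  27 408] ztop 0.38 [0.841 0.016 0.346] [[0.8208 0.0405 0.38  ]]
side [371.  63.] [365  55  16  14 108] ztop 0.2757 [ 0.534 -0.28   0.269] [[ 0.5331 -0.2752  0.2757]]
side [301. 200.] [293 192  18  17 240] ztop 0.1483 [0.441 0.218 0.144] [[0.4404 0.2205 0.1483]]
side [268. 237.] [260 229  18  18 246] ztop 0.1145 [0.452 0.369 0.111] [[0.4505 0.3704 0.1145]]
black 0.113 (293.2814636230469, 185.43377685546875) 8.737007141113281 cast [[0.5882 0.214  0.113 ]] mean [[0.5883 0.2141 0.113 ]] 230
b1 0.1138 (242.0, 229.41175842285156) 8.64636516571045 cast [[0.4551 0.3666 0.1138]] mean [[0.4559 0.3665 0.1138]] 216
b2 0.1466 (292.8045654296875, 232.30711364746094) 8.965935707092285 cast [[0.447  0.2157 0.1466]] mean [[0.447  0.2157 0.1466]] 253
flask 0.1032 (317.0, 154.0) 4.472236156463623 cast [[0.6868 0.1416 0.1032]] mean [[0.6877 0.141  0.1032]] 40
tape 0.0255 (381.78570556640625, 154.0) 14.354392051696777 cast [[ 0.7056 -0.0776  0.0255]] mean [[ 0.7245 -0.0786  0.0255]] 156
beaker 0.0567 (265.7195129394531, 271.1585388183594) 7.3622565269470215 cast [[0.3268 0.297  0.0567]] mean [[0.3266 0.2977 0.0567]] 47
turq 0.113 (233.3125, 273.15625) 8.951193809509277 cast [[0.3248 0.3912 0.113 ]] mean [[0.325  0.3912 0.113 ]] 243
rimz [0.04153456 0.05254263 0.05728478]
((476.55157470703125, -57.409637451171875), (272.7015075683594, 87.36050415039062), 80.82715606689453) [[ 411.6938  -185.05351]
 [ 497.9371  -198.97993]
 [ 541.40936   70.23424]
 [ 455.16605   84.16066]]
```

View pics/crop_top.png

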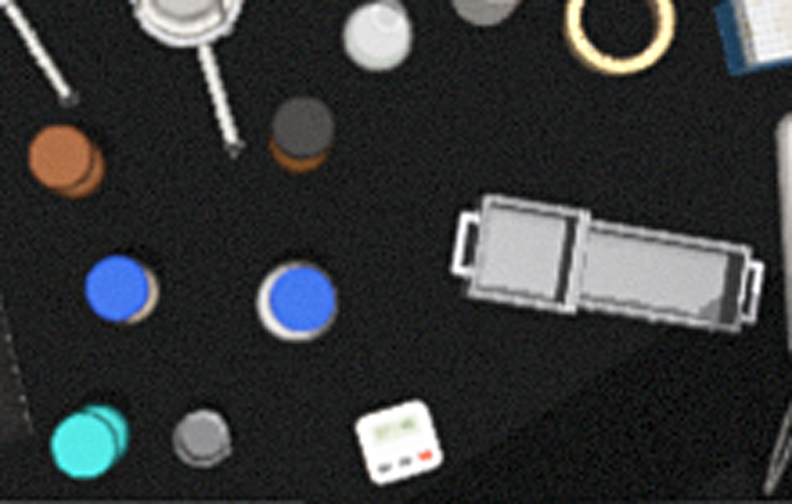

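View pics/crop_side.png

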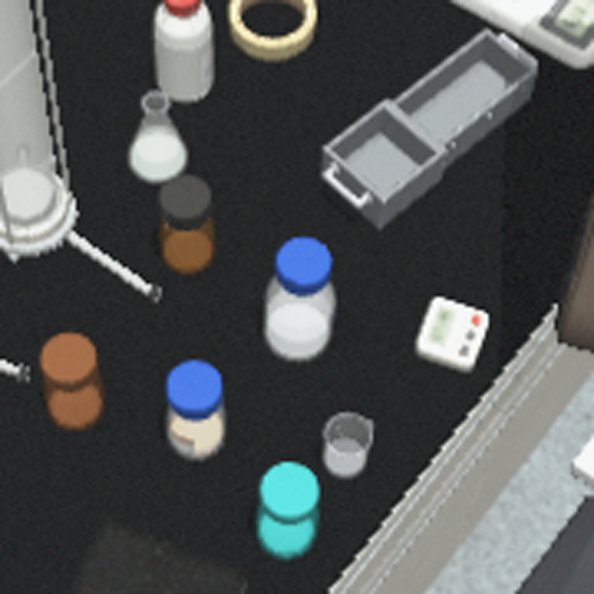

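View pics/rim.png

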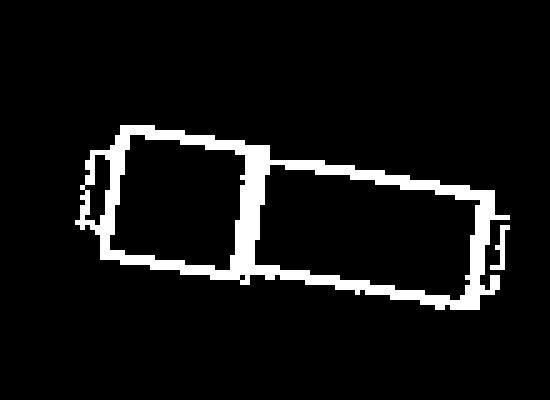

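Two bottles have blue caps. The one at (242,229), top at 113 mm with a pale label, is small_bottle_1. The one at (293,232), top at 146 mm, is the large bottle. The black cap on amber at (293,185) is small_bottle_2. The brown caps at (228,194) and (154,203) and the turquoise cap at (233,273) are the look-alikes, and the crops confirm this. Next I'll refine the carrier pose from the rim midlines.

```bash
cat >> h.py <<'E'
def carrier(c,c0=(.4766,-.0574),ang=np.arctan2(269.2,43.5),rimz=.055,it=4):
    P=cloud(c);c0=np.array(c0,float)
    near=np.hypot(P[...,0]-c0[0],P[...,1]-c0[1])<.17
    m=near&(P[...,2]>rimz-.012)&(P[...,2]<rimz+.012)&(c['z_map']>0)
    uv=np.argwhere(m)[:,::-1];W=cast(c,uv,rimz)[:,:2]
    for _ in range(it):
        ey=np.array([np.cos(ang),np.sin(ang)]);ex=np.array([ey[1],-ey[0]])
        x=(W-c0)@ex;y=(W-c0)@ey
        def side(lo,hi,xa,xb,sg):
            k=(y>lo)&(y<hi)&(sg*x>xa)&(sg*x<xb);return np.polyfit(y[k],x[k],1) if k.sum()>10 else (np.nan,)*2
        a=side(-.11,.02,.028,.046,1);b=side(-.11,.02,.028,.046,-1)
        slope=(a[0]+b[0])/2;mid=(a[1]+b[1])/2
        k=(y>.015)&(y<.05)&(abs(x)<.028);py=y[k].mean()
        k=(y<-.1)&(y>-.125)&(abs(x)<.028);ey_=y[k].mean()
        ang-=np.arctan(slope);c0=c0+ex*mid+ey*(((py-.031)+(ey_+.118))/2)
    ey=np.array([np.cos(ang),np.sin(ang)]);ex=np.array([ey[1],-ey[0]])
    print('carrier',c0.round(4),'ang',round(np.degrees(ang),2),'width',round(a[1]-b[1],4),'slopes',a[0],b[0],'py,ey',py,ey_,'z',np.median(P[m][:,2]))
    return c0,ang
def go(p,psi,psign=None,s=None):
    """TCP target p, jaw axis z direction angle psi(world, mod pi) -> tx,ty,tz cm, turn"""
    s=s or env.state();R=np.array(s['ee_rot']);t=R.T@(np.array(p)-np.array(s['tool_pos']))*100
    cur=np.arctan2(R[1,2],R[0,2]);d=(psi-cur+np.pi/2)%np.pi-np.pi/2
    print('go',t.round(2),'turn',round(-d,3),'(other',round(-d+np.pi*np.sign(d),3),') now',np.array(s['tool_pos']).round(4),'cur deg',round(np.degrees(cur),2),'F',np.array(s['force']).round(1),'gw',round(s['grip_width'],3),'t',s['clock'],'j6',round(s['joint_positions'][5],2))
E
python3 - <<'E'
from h import *
for n in ('top','side'): carrier(cap(n))
psi=np.radians(-9.2)
go((.45,-.1,.24),psi);go((.4535,.3685,.24),psi)
E
```

```text
carrier [ 0.4774 -0.0591] ang 80.46 width 0.0697 slopes -0.004327626949293838 0.004327641702097924 py,ey 0.030800870825882568 -0.11780086922392233 z 0.052627764481961825
carrier [ 0.4738 -0.0585] ang 80.9 width 0.0699 slopes 0.0025801054024118144 -0.0025596683783816582 py,ey 0.030678638899852388 -0.11757907449419039 z 0.05242264897954277
go [-35.71  -2.54 -33.35] turn -0.944 (other 2.197 ) now [ 0.2807 -0.5583  0.2145] cur deg -63.31 F [-0.1  0.1 -0.2] gw 0.998 t 0.35 j6 -0.11
go [-57.07  -2.53 -75.05] turn -0.944 (other 2.197 ) now [ 0.2807 -0.5583  0.2145] cur deg -63.31 F [-0.1  0.1 -0.2] gw 0.998 t 0.35 j6 -0.11
```

Request:
drive_tool([
  [1,-18,-2.5,-16.5,-0.47],
  [1,-18,-2.5,-16.5,-0.47],
  [1,-18,-2.5,-16.5,-0.47],
  [1,-36,-3,-33,-0.944],
  [1,-36,-3,-33,-0.944],
  [1,-36,-3,-33,-0.944],
  [1,-36,-3,-33,-0.944],
  [1,-36,-3,-33,-0.944],
  [1,-36,-3,-33,-0.944],
  [1,-36,-3,-33,-0.944],
  [1,-36,-3,-33,-0.944],
  [1,-36,-3,-33,-0.944],
], grip_force=15)

```text
clock: 1.55
tool_pos: [0.4543, -0.1013, 0.2446]
ee_rot: [[-0.158, 0.0, 0.987], [-0.987, -0.0, -0.158], [0.0, -1.0, 0.0]]
force: [0.4, 0.2, -0.7]
grip_width: 1.001
```

```bash
python3 - <<'E'
from h import *
psi=np.radians(-9.3)
c=cap('wrist','w1.png')
go((.4535,.3685,.2),psi)
try: carrier(c)
except Exception as e: print(e)
E
```

```text
go [-46.44   4.46  -7.56] turn 0.002 (other -3.14 ) now [ 0.4541 -0.102   0.2446] cur deg -9.19 F [-0.2 -0.7  0.4] gw 1.001 t 1.6 j6 -0.2
carrier [ 0.4764 -0.063 ] ang 80.77 width 0.0691 slopes 0.0018974834250004478 -0.0018962568235552197 py,ey 0.029393794597845944 -0.11639370747897959 z 0.05390149395465391
```

View pics/w1.png

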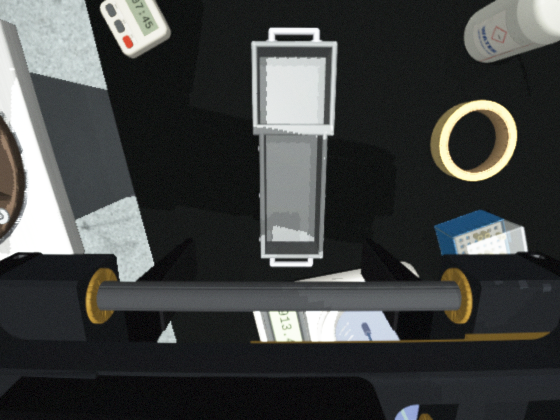

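The wrist view shows the whole carrier, columns 252 to 337 and rows 28 to 266. The three cameras agree on it within about 3 mm, giving centre (0.476, -0.060) and angle 80.75°. I'll now move above small_bottle_1.

Request:
drive_tool([
  [1,-40,3,-6,0],
  [1,-40,3,-6,0],
  [1,-40,3,-6,0],
  [1,-40,3,-6,0],
  [1,-40,3,-6,0],
  [1,-40,3,-6,0],
  [1,-40,3,-6,0],
  [1,-40,3,-6,0],
  [1,-40,3,-6,0],
  [1,-40,3,-6,0],
  [1,-40,3,-6,0],
])

```text
clock: 2.7
tool_pos: [0.4591, 0.3008, 0.2144]
ee_rot: [[-0.161, -0.001, 0.987], [-0.987, -0.001, -0.161], [0.001, -1.0, -0.0]]
force: [0.1, 0.4, 0.1]
grip_width: 1.002
```

```bash
cat >> h.py <<'E'
def capc(c,lo,hi,zt):
    hsv=cv2.cvtColor(c['image'],cv2.COLOR_RGB2HSV);m=cv2.inRange(hsv,lo,hi)
    k,l,st,ce=cv2.connectedComponentsWithStats(m)
    P=cloud(c)
    for i in range(1,k):
        if st[i,4]>400:
            q=(l==i)&(abs(P[...,2]-zt)<.008)
            if q.sum()<200: continue
            uv=np.argwhere(q)[:,::-1].astype(np.float32);W=cast(c,uv,zt)[:,:2]
            (o,r)=cv2.minEnclosingCircle((W*1000).astype(np.float32));print('cap',ce[i].round(),st[i],'circ',np.round(o,1),round(r,1),'mean',W.mean(0).round(4))
E
python3 - <<'E'
from h import *
c=cap('wrist','w2.png')
capc(c,(108,120,60),(125,255,255),.111);capc(c,(108,120,60),(125,255,255),.145)
go((.4535,.3685,.084),np.radians(-9.25))
E
```

```text
cap [262. 139.] [230 108  64  65 513] circ [455.1 363.5] 26.1 mean [0.4567 0.3639]
cap [280. 325.] [ 250  311   61   30 1704] circ [446.3 213.9] 26.2 mean [0.4456 0.2093]
go [-6.61 13.06 -1.65] turn -0.001 (other 3.141 ) now [0.4592 0.3007 0.2146] cur deg -9.3 F [-0.3 -0.5  0.7] gw 0.998 t 2.75 j6 0.62
```

View pics/w2.png

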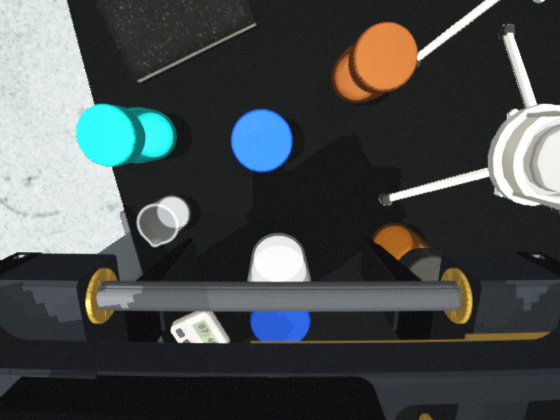

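The wrist view shows small_bottle_1's cap at (262,140) and the large bottle's cap at (280,325). I'll move over small_bottle_1, descend and grip its cap.

Request:
drive_tool([
  [1,-6.4,3,-1.6,0],
  [1,-6.4,3,-1.6,0],
  [1,-6.4,8,-1.6,0],
  [1,-6.4,11,-1.6,0],
  [1,-6.4,13.4,-1.6,0],
  [1,-6.4,13.4,-1.6,0],
  [1,-6.4,13.4,-1.6,0],
  [0.3,-6.4,13.4,-1.6,0],
  [0.3,-6.4,13.4,-1.6,0],
  [0.3,-6.4,13.4,-1.6,0],
  [0.3,-6.4,13.4,-1.6,0],
  [0.3,-6.4,13.4,-1.6,0],
], grip_force=20)

```text
clock: 3.95
tool_pos: [0.4537, 0.3664, 0.0809]
ee_rot: [[-0.162, 0.0, 0.987], [-0.987, -0.0, -0.162], [0.0, -1.0, 0.0]]
force: [-0.1, 0.0, 0.2]
grip_width: 0.636
```

```bash
python3 - <<'E'
from h import *
c=cap('wrist','w3.png');go((.454,.3665,.2),np.radians(-9.25))
E
```

```text
go [-1.000e-02 -1.192e+01  3.000e-02] turn -0.001 (other 3.141 ) now [0.4537 0.3664 0.0808] cur deg -9.3 F [-0.8  0.1 -0.3] gw 0.594 t 4.0 j6 0.73
```

View pics/w3.png

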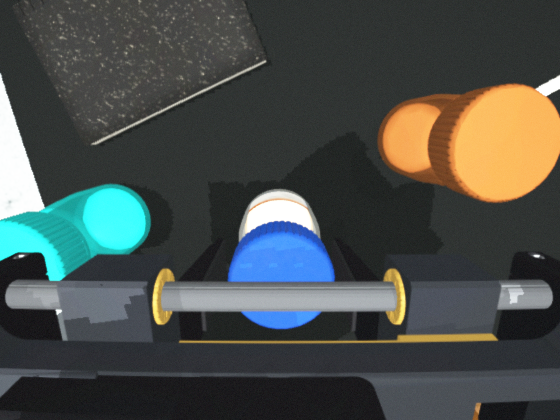

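The fingers are still closing on the blue cap at (282,275), which should stop them at about 0.56.

Request:
drive_tool([
  [0.3,0,0,0,0],
  [0.3,0,0,0,0],
  [0.3,0,0,0,0],
  [0.3,0,0,0,0],
  [0.3,0,0,0,0],
], grip_force=20)

```text
clock: 4.5
tool_pos: [0.4537, 0.3664, 0.0808]
ee_rot: [[-0.162, -0.0, 0.987], [-0.987, -0.0, -0.162], [0.0, -1.0, 0.0]]
force: [0.9, 0.3, 0.6]
grip_width: 0.552
```

```bash
python3 - <<'E'
from h import *
c=cap('wrist')
capc(c,(108,120,60),(125,255,255),.111)
go((.454,.3665,.2),np.radians(-9.25))
E
```

```text
cap [277. 255.] [ 225  221  108   61 3653] circ [454.2 367.7] 25.7 mean [0.4548 0.377 ]
cap [275. 319.] [238 311  82  19 812] circ [451.2 349.1] 19.5 mean [0.4487 0.3455]
go [-1.000e-02 -1.192e+01  3.000e-02] turn -0.001 (other 3.141 ) now [0.4537 0.3664 0.0808] cur deg -9.3 F [ 0.8 -1.1  0.4] gw 0.553 t 4.55 j6 0.73
```

Request:
drive_tool([
  [0.3,0,-4,0,0],
  [0.3,0,-8,0,0],
  [0.3,0,-12,0,0],
  [0.3,0,-16,0,0],
  [0.3,0,-18,0,0],
  [0.3,4,-18,0.8,0],
  [0.3,8,-18,1.6,0],
  [0.3,12,-18,2.4,0],
  [0.3,16,-18,3.2,0],
  [0.3,20,-18,4,0],
  [0.3,20,-18,4,0],
  [0.3,20,-18,4,0],
])

```text
clock: 5.75
tool_pos: [0.4608, 0.162, 0.2607]
ee_rot: [[-0.164, -0.0, 0.987], [-0.987, -0.0, -0.164], [0.0, -1.0, -0.0]]
force: [0.7, -0.6, -1.8]
grip_width: 0.558
```

```bash
python3 - <<'E'
from h import *
go((.4637,-.1355,.26),np.radians(-9.25))
E
```

```text
go [29.3   0.07  5.16] turn -0.003 (other 3.139 ) now [0.4608 0.162  0.2607] cur deg -9.42 F [ 0.7 -0.6 -1.8] gw 0.558 t 5.75 j6 0.37
```

Request:
drive_tool([
  [0.3,5,0,1,0],
  [0.3,10,0,2,0],
  [0.3,15,0,3,0],
  [0.3,20,0,4,0],
  [0.3,25,0,4.7,0],
  [0.3,29.3,0,5.2,0],
  [0.3,29.3,0,5.2,0],
  [0.3,29.3,5,5.2,0],
  [0.3,29.3,9,5.2,0],
  [0.3,29.3,9,5.2,0],
  [0.3,29.3,9,5.2,0],
])

```text
clock: 6.85
tool_pos: [0.4647, -0.1348, 0.1713]
ee_rot: [[-0.162, -0.001, 0.987], [-0.987, 0.001, -0.162], [-0.0, -1.0, -0.001]]
force: [-0.3, -0.8, -2.3]
grip_width: 0.553
```

```bash
python3 - <<'E'
from h import *
go((.4637,-.1355,.145),np.radians(-9.25))
w=cap('wrist','w4.png')
for n in ('top','side'):
    c=cap(n,n+'4.png')
    a=proj(c,[.4637,-.1355,.07])[0].astype(int);print(a)
    cv2.imwrite('pics/z%s4.png'%n,cv2.resize(c['image'][a[1]-60:a[1]+60,a[0]-80:a[0]+80,::-1],None,fx=5,fy=5,interpolation=cv2.INTER_CUBIC))
try: carrier(w)
except Exception as e: print(e)
E
```

```text
go [ 0.09  2.63 -0.09] turn -0.002 (other 3.14 ) now [ 0.4647 -0.1348  0.1713] cur deg -9.34 F [-0.3 -0.8 -2.3] gw 0.553 t 6.85 j6 -0.26
[404 227]
[356 138]
carrier [nan nan] ang nan width nan slopes nan nan py,ey nan nan z 0.05407420771068275h.py:34: RuntimeWarning: Mean of empty slice.
  k=(y<-.1)&(y>-.125)&(abs(x)<.028);ey_=y[k].mean()
  ret = ret.dtype.type(ret / rcount)
h.py:33: RuntimeWarning: Mean of empty slice.
  k=(y>.015)&(y<.05)&(abs(x)<.028);py=y[k].mean()
```

View pics/w4.png

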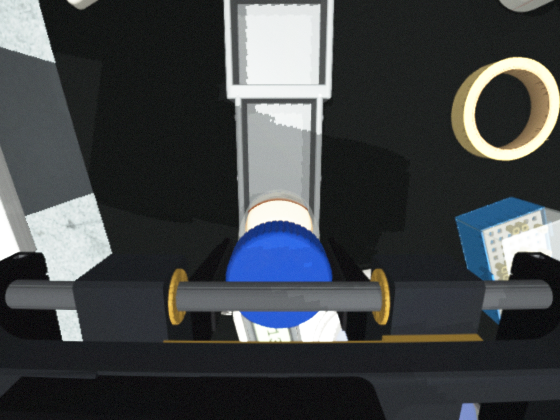

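View pics/zside4.png

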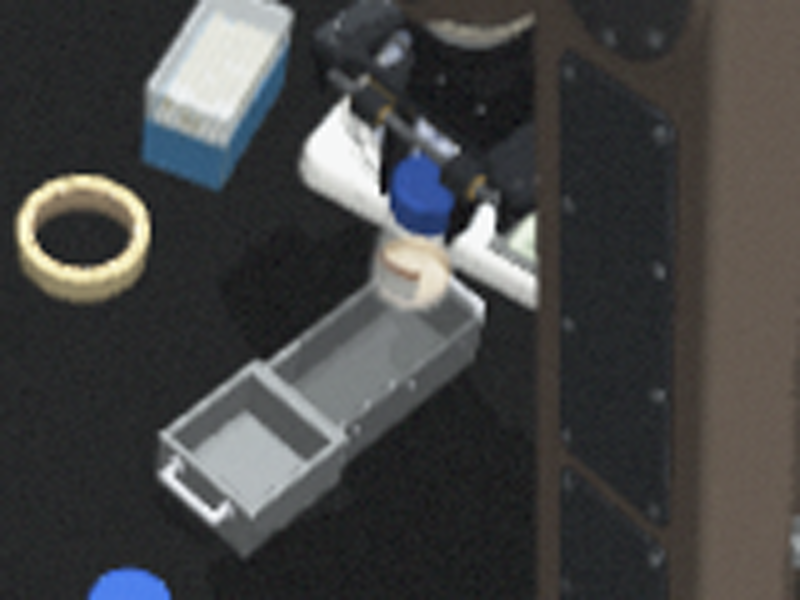

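The wrist view shows the held bottle over the slot. The cap centre is near column 279 and the slot walls are at columns 236 and 324. I'll check the lateral alignment relative to the cap in the same camera, which cancels the calibration offset.

```bash
python3 - <<'E'
from h import *
s=env.state();w=cap('wrist');R=np.array(s['ee_rot']);p=np.array(s['tool_pos'])
P=cloud(w)
print('cap ctr proj',proj(w,[p+[0,0,.030]]))
# cap lateral centre in tool z from depth cloud
hsv=cv2.cvtColor(w['image'],cv2.COLOR_RGB2HSV);m=cv2.inRange(hsv,(108,120,60),(125,255,255))>0
uv=np.argwhere(m)[:,::-1];uv=uv[(uv[:,1]>230)&(uv[:,1]<285)]
W=cast(w,uv,p[2]+.030)-p
z=W@R[:,2];x=W@R[:,0]
k=abs(x)<.006
print('cap tool-z extents',z.min(),z.max(),'mid',(z.min()+z.max())/2,'x range',x.min())
# rim by depth
m=(abs(P[...,2]-.055)<.012)&(w['z_map']>0)
uv=np.argwhere(m)[:,::-1];W=cast(w,uv,.055)-[*p[:2],.055]
a=W@R[:,0];b=W@R[:,2]
for lo,hi in [(-.19,-.17),(-.17,-.15),(-.15,-.13),(-.1,-.085),(-.085,-.07),(-.07,-.055),(-.055,-.045)]:
    k=(a>lo)&(a<hi)&(abs(b)<.06)&(abs(b)>.028);l=b[k&(b<0)];r=b[k&(b>0)]
    if len(l)>5 and len(r)>5: print(lo,hi,'L',l.min().round(4),np.median(l).round(4),'R',np.median(r).round(4),r.max().round(4),'mid',((l.min()+r.max())/2).round(4),((np.median(l)+np.median(r))/2).round(4))
k=(abs(b)<.02);h,e=np.histogram(a[k],np.arange(-.2,0,.004));print([(round(e[i],3),int(h[i])) for i in range(len(h)) if h[i]>20])
E
```

```text
cap ctr proj [[278.03090175 279.66420838]]
cap tool-z extents -0.025404437221663297 0.026015798461636392 mid 0.00030568061998654736 x range -0.024491847583317235
-0.19 -0.17 L -0.0452 -0.0419 R 0.0406 0.0439 mid -0.0006 -0.0006
-0.17 -0.15 L -0.0453 -0.0416 R 0.0403 0.044 mid -0.0007 -0.0006
-0.15 -0.13 L -0.0449 -0.0413 R 0.0402 0.0438 mid -0.0005 -0.0005
-0.1 -0.085 L -0.0453 -0.0352 R 0.0346 0.0439 mid -0.0007 -0.0003
-0.085 -0.07 L -0.0383 -0.0348 R 0.034 0.0376 mid -0.0003 -0.0004
-0.07 -0.055 L -0.038 -0.0349 R 0.0338 0.0374 mid -0.0003 -0.0005
-0.055 -0.045 L -0.0381 -0.0346 R 0.0339 0.0368 mid -0.0006 -0.0004
[(np.float64(-0.108), 233), (np.float64(-0.104), 233), (np.float64(-0.1), 234), (np.float64(-0.096), 33)]
```

It's aligned within 1 mm, and the gap to the end wall is about 13 mm. I'll lower it.

Request:
drive_tool([
  [0.3,0,2,-0.08,0],
  [0.3,0,4,-0.08,0],
  [0.3,0,5.5,-0.08,0],
  [0.3,0,6.5,-0.08,0],
  [0.3,0,7.2,-0.08,0],
  [0.3,0,7.8,-0.08,0],
  [0.3,0,8.1,-0.08,0],
  [0.3,0,8.1,-0.08,0],
  [0.3,0,8.1,-0.08,0],
])

```text
clock: 7.95
tool_pos: [0.4646, -0.1356, 0.0918]
ee_rot: [[-0.163, 0.003, 0.987], [-0.987, -0.001, -0.163], [0.001, -1.0, 0.003]]
force: [-0.4, 0.4, -2.3]
grip_width: 0.554
```

```bash
python3 - <<'E'
from h import *
go((.4637,-.1355,.0888),np.radians(-9.3))
E
```

```text
go [ 0.01  0.3  -0.09] turn -0.001 (other 3.14 ) now [ 0.4646 -0.1356  0.0918] cur deg -9.38 F [-0.4  0.4 -2.3] gw 0.554 t 7.95 j6 -0.26
```

Request:
drive_tool([
  [0.3,0,0.2,0,0],
  [0.3,0,0.3,0,0],
  [0.3,0,0.35,0,0],
  [0.3,0,0.35,0,0],
  [0.3,0,0.35,0,0],
])

```text
clock: 8.45
tool_pos: [0.4649, -0.1357, 0.0891]
ee_rot: [[-0.163, 0.004, 0.987], [-0.987, -0.002, -0.163], [0.001, -1.0, 0.004]]
force: [-1.8, 1.5, 7.5]
grip_width: 0.554
```

The bottle is on the floor (Fz rose to +7.5 N). Next I'll slide it toward the end wall.

Request:
drive_tool([
  [0.3,0.3,-0.05,0,0],
  [0.3,0.6,-0.05,0,0],
  [0.3,0.9,-0.05,0,0],
  [0.3,1.1,-0.05,0,0],
  [0.3,1.1,-0.05,0,0],
  [0.3,1.1,-0.05,0,0],
])

```text
clock: 9.05
tool_pos: [0.463, -0.1466, 0.0895]
ee_rot: [[-0.163, 0.004, 0.987], [-0.987, -0.002, -0.163], [0.001, -1.0, 0.004]]
force: [-0.4, -0.0, -3.9]
grip_width: 0.555
```

Request:
drive_tool([
  [0.3,0.15,0,0,0],
  [0.3,0.3,0,0,0],
  [0.3,0.3,0,0,0],
  [0.3,0.3,0,0,0],
])

```text
clock: 9.45
tool_pos: [0.4625, -0.1495, 0.0895]
ee_rot: [[-0.163, 0.004, 0.987], [-0.987, -0.002, -0.163], [0.001, -1.0, 0.004]]
force: [0.2, 1.7, -1.9]
grip_width: 0.553
```

Request:
drive_tool([
  [0.3,0.15,0.05,0,0],
  [0.3,0.25,0.05,0,0],
  [0.3,0.25,0.05,0,0],
])

```text
clock: 9.75
tool_pos: [0.4623, -0.1521, 0.0893]
ee_rot: [[-0.163, 0.004, 0.987], [-0.987, -0.002, -0.163], [0.001, -1.0, 0.004]]
force: [0.4, 3.3, 4.7]
grip_width: 0.554
```

Request:
drive_tool([
  [0.3,0.15,-0.02,0,0],
  [0.3,0.25,-0.02,0,0],
  [0.3,0.25,-0.02,0,0],
])

```text
clock: 10.05
tool_pos: [0.4619, -0.1545, 0.0896]
ee_rot: [[-0.163, 0.004, 0.987], [-0.987, -0.002, -0.163], [0.001, -1.0, 0.005]]
force: [0.2, 4.9, 2.5]
grip_width: 0.555
```

```bash
python3 - <<'E'
from h import *
s=env.state();w=cap('wrist','w5.png');R=np.array(s['ee_rot']);p=np.array(s['tool_pos'])
hsv=cv2.cvtColor(w['image'],cv2.COLOR_RGB2HSV);m=cv2.inRange(hsv,(108,120,60),(125,255,255))>0
uv=np.argwhere(m)[:,::-1];uv=uv[(uv[:,1]>200)&(uv[:,1]<285)]
W=cast(w,uv,p[2]+.030)-p;print('capxmin',(W@R[:,0]).min(),'zext',(W@R[:,2]).min(),(W@R[:,2]).max())
P=cloud(w);m=(abs(P[...,2]-.055)<.012)&(w['z_map']>0)
uv=np.argwhere(m)[:,::-1];W=cast(w,uv,.055)-[*p[:2],.055];a=W@R[:,0];b=W@R[:,2]
k=(abs(b)<.02)&(a<-.08);h,e=np.histogram(a[k],np.arange(-.2,0,.002));print([(round(e[i],3),int(h[i])) for i in range(len(h)) if h[i]>20])
for n in ('top','side'):
    c=cap(n);q=proj(c,[.4637,-.1355,.07])[0].astype(int)
    cv2.imwrite('pics/z%s5.png'%n,cv2.resize(c['image'][q[1]-50:q[1]+50,q[0]-70:q[0]+70,::-1],None,fx=5,fy=5,interpolation=cv2.INTER_CUBIC))
E
```

```text
capxmin -0.030213680748017092 zext -0.025389644047829393 0.026062843005047222
[(np.float64(-0.128), 203), (np.float64(-0.126), 243), (np.float64(-0.124), 231), (np.float64(-0.122), 271), (np.float64(-0.12), 250), (np.float64(-0.118), 226), (np.float64(-0.116), 270), (np.float64(-0.114), 29)]
```

View pics/zside5.png

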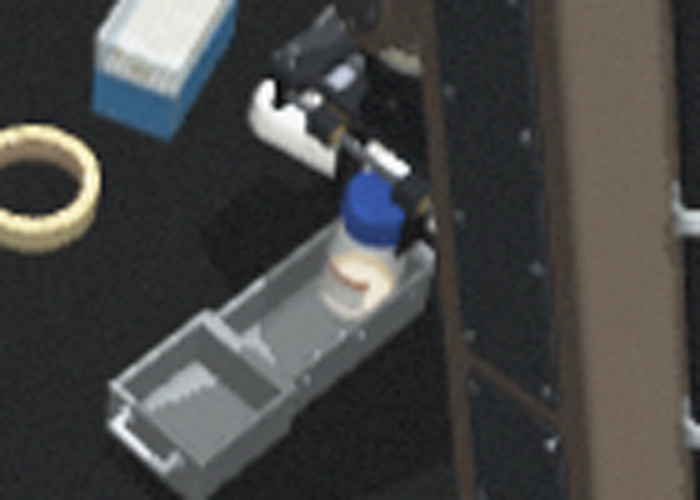

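View pics/w5.png

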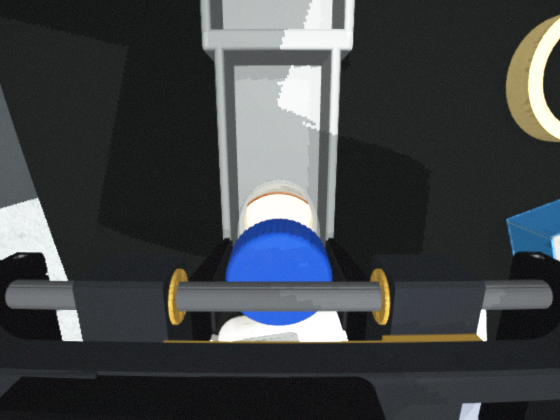

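The wrist view shows the cap centre about 3.5 mm behind the TCP while the end wall's inner face is 25 mm ahead of it, and the resistance is rising. That fits the bottle being in contact with the wall. I'll release it and measure before leaving.

Request:
drive_tool([
  [1,0,0,0,0],
  [1,0,0,0,0],
  [1,0,0,0,0],
  [1,0,0,0,0],
  [1,0,0,0,0],
  [1,0,0,0,0],
  [1,0,-3,0,0],
  [1,0,-7,0,0],
  [1,0,-11,0,0],
  [1,0,-15,0,0],
  [1,-10,-15,0,0],
  [1,-10,-15,0,0],
])

```text
clock: 11.4
tool_pos: [0.4779, -0.0554, 0.2407]
ee_rot: [[-0.167, 0.007, 0.986], [-0.986, -0.003, -0.167], [0.001, -1.0, 0.007]]
force: [0.1, -1.1, -0.6]
grip_width: 1.001
```

```bash
cat >> h.py <<'E'
def homecheck(names=('wrist','top','side'),save=None):
    for n in names:
        c=cap(n,save and save+n+'.png')
        try:
            print(n);c0,a=carrier(c,(.476,-.06),np.radians(80.7))
        except Exception as e: print(e);continue
        ey=np.array([np.cos(a),np.sin(a)]);ex=np.array([ey[1],-ey[0]])
        P=cloud(c);img=c['image'].astype(int)
        for zt in (.119,.153):
            k=(abs(P[...,2]-zt)<.007)&(np.hypot(P[...,0]-c0[0],P[...,1]-c0[1])<.16)&(c['z_map']>0)
            l=cv2.connectedComponentsWithStats(k.astype(np.uint8))
            for i in range(1,l[0]):
                if l[2][i,4]<80: continue
                uv=np.argwhere(l[1]==i)[:,::-1].astype(np.float32);W=cast(c,uv,zt)[:,:2]-c0
                q=np.c_[W@ex,W@ey]*1000;(o,r)=cv2.minEnclosingCircle(q.astype(np.float32))
                print('  zt',zt,'carrier-frame mm circ',np.round(o,1),round(r,1),'y from slot_end',round(o[1]+115,1),'mean',q.mean(0).round(1),'meanz',P[l[1]==i][:,2].mean().round(4))
E
python3 - <<'E'
from h import *
homecheck(save='hc1_')
go((.588,.2125,.22),np.radians(-9.3))
E
```

```text
wrist
carrier [nan nan] ang nan width nan slopes nan nan py,ey nan nan z 0.054006334074361256
top
carrier [nan nan] ang nan width nan slopes nan nan py,ey nan nan z 0.05310432660902424
side
carrier [ 0.4739 -0.0581] ang 80.9 width 0.0685 slopes -0.01351360830747809 0.013524348223870527 py,ey 0.030536728043285062 -0.11753592129109322 z 0.052740709852804324
  zt 0.119 carrier-frame mm circ [ -3.5 -89.5] 26.5 y from slot_end 25.5 mean [ -8.  -88.5] meanz 0.1183
go [-28.01   1.97   6.65] turn 0.003 (other -3.139 ) now [ 0.4776 -0.0534  0.2397] cur deg -9.16 F [ 0.3 -1.   0.3] gw 1.003 t 11.55 j6 -0.09h.py:34: RuntimeWarning: Mean of empty slice.
  k=(y<-.1)&(y>-.125)&(abs(x)<.028);ey_=y[k].mean()
  ret = ret.dtype.type(ret / rcount)
h.py:33: RuntimeWarning: Mean of empty slice.
  k=(y>.015)&(y<.05)&(abs(x)<.028);py=y[k].mean()
```

Request:
drive_tool([
  [1,-5,0,1.5,0],
  [1,-10,0,3,0],
  [1,-15,0,4,0],
  [1,-20,0,5,0],
  [1,-22,0,6,0],
  [1,-22,0,6,0],
  [1,-22,0,6,0],
  [1,-22,0,6,0],
])

```text
clock: 12.35
tool_pos: [0.5717, 0.1528, 0.2396]
ee_rot: [[-0.16, 0.004, 0.987], [-0.987, -0.002, -0.16], [0.002, -1.0, 0.004]]
force: [-0.5, -0.0, -0.7]
grip_width: 1.0
```

```bash
sed -i 's/k=(y<-.1)&(y>-.125)&(abs(x)<.028);ey_=y\[k\].mean()/k=(y<-.1)\&(y>-.125)\&(abs(x)<.028);ey_=y[k].mean() if k.sum()>5 else -.118+(py-.031)/' h.py; python3 - <<'E'
from h import *
homecheck(('top','side'),save='hc2_')
go((.588,.2125,.081),np.radians(-9.3))
w=cap('wrist','w6.png')
hsv=w['image'];P=cloud(w)
k=(abs(P[...,2]-.111)<.007)&(np.hypot(P[...,0]-.588,P[...,1]-.213)<.04)
uv=np.argwhere(k)[:,::-1].astype(np.float32);W=cast(w,uv,.111)[:,:2]
print(cv2.minEnclosingCircle((W*1000).astype(np.float32)),W.mean(0))
c=cv2.imread('pics/hc2_top.png');cv2.imwrite('pics/hc2c.png',cv2.resize(c[180:260,320:430],None,fx=6,fy=6,interpolation=cv2.INTER_CUBIC))
E
```

```text
top
carrier [nan nan] ang nan width nan slopes nan nan py,ey nan nan z 0.053313629449790255
side
carrier [ 0.4739 -0.0583] ang 81.04 width 0.0698 slopes -0.000786068879692154 0.0007865328586880182 py,ey 0.030431800568201765 -0.11743238046328106 z 0.05296304067392257
  zt 0.119 carrier-frame mm circ [  1.5 -87. ] 28.2 y from slot_end 28.0 mean [  1.8 -86.9] meanz 0.1186
go [-6.17 15.88  0.57] turn 0.001 (other -3.141 ) now [0.5717 0.1529 0.2399] cur deg -9.25 F [-0.3 -0.7 -0.6] gw 0.997 t 12.45 j6 0.31
((590.9598999023438, 209.4216766357422), 26.125919342041016) [0.59096774 0.20952106]h.py:33: RuntimeWarning: Mean of empty slice.
  k=(y>.015)&(y<.05)&(abs(x)<.028);py=y[k].mean()
  ret = ret.dtype.type(ret / rcount)
```

View pics/w6.png

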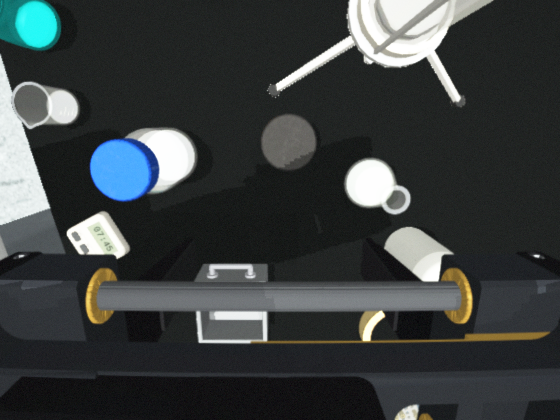

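View pics/hc2c.png

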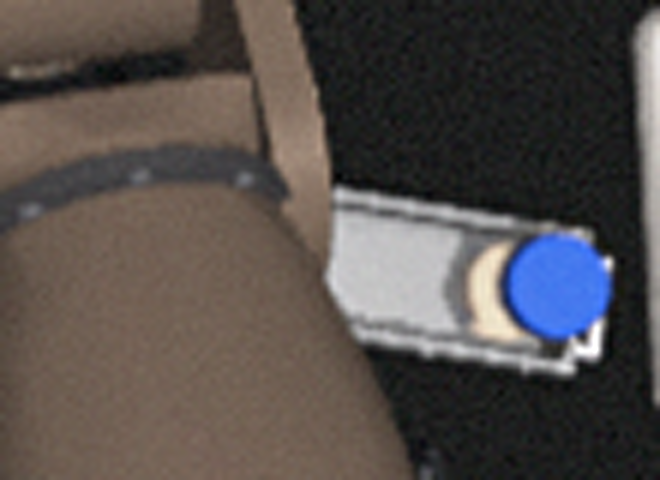

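Side view: small_bottle_1 stands home, 28.0 mm from slot_end and 1.5 mm off the axis. In the wrist view the amber bottle's black cap is at (289,142). I'll reach for it.

Request:
drive_tool([
  [1,-3,2,0.4,0],
  [1,-6.1,4,0.7,0],
  [1,-6.1,8,0.7,0],
  [1,-6.1,11.5,0.7,0],
  [1,-6.1,14.5,0.7,0],
  [1,-6.1,15.9,0.7,0],
  [1,-6.1,15.9,0.7,0],
  [1,-6.1,15.9,0.7,0],
  [0.3,-6.1,15.9,0.7,0],
  [0.3,-6.1,15.9,0.7,0],
  [0.3,-6.1,15.9,0.7,0],
  [0.3,-6.1,15.9,0.7,0],
])

```text
clock: 13.7
tool_pos: [0.5894, 0.2119, 0.0814]
ee_rot: [[-0.161, 0.006, 0.987], [-0.987, -0.002, -0.161], [0.001, -1.0, 0.006]]
force: [0.4, -0.8, -0.7]
grip_width: 0.722
```

Request:
drive_tool([
  [0.3,0,0,0,0],
  [0.3,0,0,0,0],
  [0.3,0,0,0,0],
  [0.3,0,0,0,0],
  [0.3,0,0,0,0],
  [0.3,0,0,0,0],
])

```text
clock: 14.3
tool_pos: [0.5895, 0.2119, 0.0816]
ee_rot: [[-0.161, 0.006, 0.987], [-0.987, -0.002, -0.161], [0.001, -1.0, 0.006]]
force: [0.1, -0.9, 3.0]
grip_width: 0.556
```

```bash
python3 - <<'E'
from h import *
w=cap('wrist','w7.png')
# target 2: first at y=-86.5, second contact -29.5, +8 gap
c0=np.array([.4762,-.060]);a=np.radians(80.75);ey=np.array([np.cos(a),np.sin(a)])
t=c0+ey*(-.0215);print(t);go((*t,.26),np.radians(-9.25))
E
```

```text
[ 0.47274403 -0.08122042]
go [ 30.82 -17.86  -6.71] turn 0.0 (other -3.141 ) now [0.5895 0.2119 0.0816] cur deg -9.24 F [ 0.4 -0.7  2.5] gw 0.552 t 14.35 j6 0.41
```

View pics/w7.png

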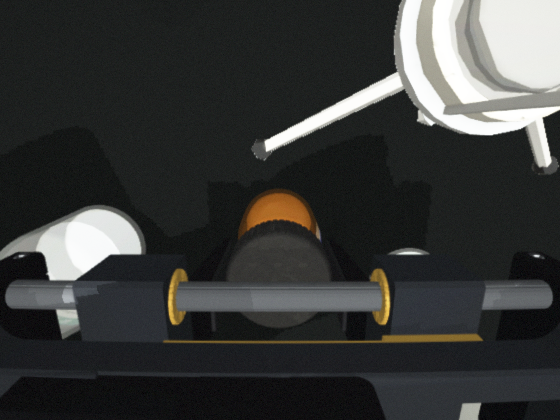

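Request:
drive_tool([
  [0.3,0,-4,0,0],
  [0.3,0,-8,0,0],
  [0.3,0,-12,0,0],
  [0.3,3,-15,-0.6,0],
  [0.3,7,-15,-1.5,0],
  [0.3,11,-15,-2.4,0],
  [0.3,15.5,-15,-3.4,0],
  [0.3,20,-15,-4.4,0],
  [0.3,24.5,-15,-5.4,0],
  [0.3,28.5,-15,-6.3,0],
  [0.3,30.4,-15,-6.7,0],
  [0.3,30.4,-15,-6.7,0],
])

```text
clock: 15.55
tool_pos: [0.4726, -0.0789, 0.2312]
ee_rot: [[-0.164, 0.005, 0.987], [-0.987, -0.002, -0.164], [0.001, -1.0, 0.005]]
force: [-0.1, -0.4, -2.0]
grip_width: 0.553
```

Request:
drive_tool([
  [0.3,0,3,0,0],
  [0.3,0,6,0,0],
  [0.3,0,6,0,0],
  [0.3,0,6,0,0],
])

```text
clock: 15.95
tool_pos: [0.4732, -0.0785, 0.1714]
ee_rot: [[-0.163, 0.004, 0.987], [-0.987, -0.001, -0.163], [0.001, -1.0, 0.004]]
force: [0.5, 0.1, -1.8]
grip_width: 0.554
```

```bash
python3 - <<'E'
from h import *
s=env.state();w=cap('wrist','w8.png');R=np.array(s['ee_rot']);p=np.array(s['tool_pos'])
go((.47274,-.08122,.0895),np.radians(-9.25))
P=cloud(w);m=(abs(P[...,2]-.055)<.012)&(w['z_map']>0)
uv=np.argwhere(m)[:,::-1];W=cast(w,uv,.055)-[*p[:2],.055];a=W@R[:,0];b=W@R[:,2]
for lo,hi in [(-.14,-.12),(-.12,-.1),(-.1,-.085),(-.085,-.07),(-.06,-.045)]:
    k=(a>lo)&(a<hi)&(abs(b)<.06)&(abs(b)>.028);l=b[k&(b<0)];r=b[k&(b>0)]
    if len(l)>5 and len(r)>5: print(lo,hi,'mid',((l.min()+r.max())/2).round(4),((np.median(l)+np.median(r))/2).round(4))
k=(abs(b)<.02)&(a<0);h,e=np.histogram(a[k],np.arange(-.2,0,.002));print([(round(e[i],3),int(h[i])) for i in range(len(h)) if h[i]>20])
c=cap('side');q=proj(c,[.4637,-.1,.07])[0].astype(int)
cv2.imwrite('pics/zside8.png',cv2.resize(c['image'][q[1]-60:q[1]+60,q[0]-70:q[0]+70,::-1],None,fx=5,fy=5,interpolation=cv2.INTER_CUBIC))
E
```

```text
go [ 0.26  8.26 -0.09] turn -0.002 (other 3.139 ) now [ 0.4736 -0.0786  0.1721] cur deg -9.38 F [ 0.7 -0.9 -1.8] gw 0.558 t 16.0 j6 -0.14
-0.14 -0.12 mid 0.0012 0.0004
-0.12 -0.1 mid 0.0009 0.0008
-0.1 -0.085 mid 0.0008 0.0008
-0.085 -0.07 mid 0.0008 0.0008
-0.06 -0.045 mid 0.0009 0.0008
[(np.float64(-0.146), 58), (np.float64(-0.136), 52), (np.float64(-0.134), 144), (np.float64(-0.132), 96), (np.float64(-0.13), 143), (np.float64(-0.128), 68), (np.float64(-0.052), 135), (np.float64(-0.05), 89), (np.float64(-0.048), 89), (np.float64(-0.046), 90), (np.float64(-0.044), 135), (np.float64(-0.042), 89)]
```

View pics/w8.png

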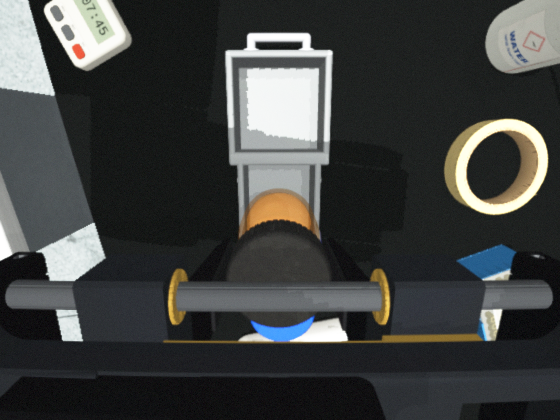

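View pics/zside8.png

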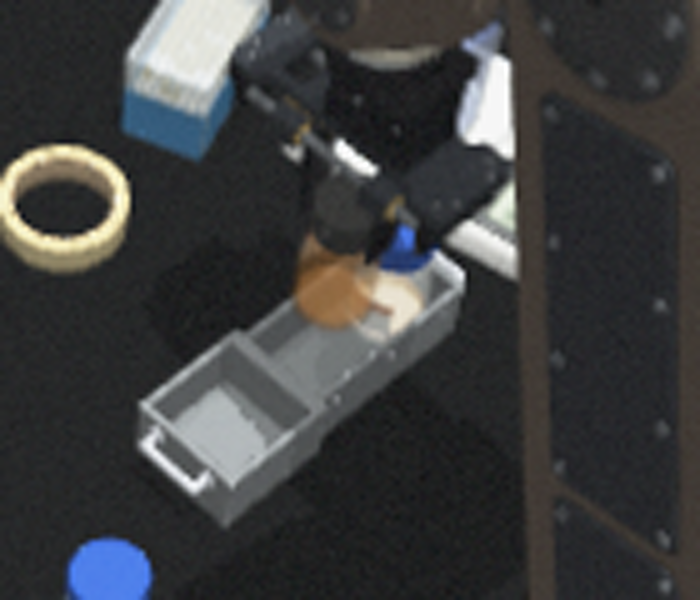

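The wrist view shows the partition 46 mm behind the TCP, giving 12 mm clearance to it, about 14 mm to the first bottle, and under 1 mm lateral error. I'll lower it.

Request:
drive_tool([
  [0.3,0,2,0.05,0],
  [0.3,0,4,0.05,0],
  [0.3,0,5.5,0.05,0],
  [0.3,0,6.5,0.05,0],
  [0.3,0,7.3,0.05,0],
  [0.3,0,7.9,0.05,0],
  [0.3,0,8.3,0.05,0],
  [0.3,0,8.4,0.05,0],
  [0.3,0,8.4,0.05,0],
  [0.3,0,8.4,0.05,0],
])

```text
clock: 17.05
tool_pos: [0.4754, -0.0792, 0.0893]
ee_rot: [[-0.163, 0.008, 0.987], [-0.987, -0.003, -0.163], [0.001, -1.0, 0.009]]
force: [-0.5, 0.0, 6.8]
grip_width: 0.549
```

It's on the floor (Fz +6.8 N). I'll slide it toward the first bottle.

Request:
drive_tool([
  [0.3,0.3,-0.05,-0.05,0],
  [0.3,0.6,-0.05,-0.1,0],
  [0.3,0.9,-0.05,-0.1,0],
  [0.3,1.1,-0.05,-0.1,0],
  [0.3,1.1,-0.05,-0.1,0],
  [0.3,1.1,-0.05,-0.1,0],
])

```text
clock: 17.65
tool_pos: [0.4726, -0.09, 0.0897]
ee_rot: [[-0.163, 0.008, 0.987], [-0.987, -0.003, -0.163], [0.001, -1.0, 0.009]]
force: [0.1, 1.1, -1.9]
grip_width: 0.555
```

Request:
drive_tool([
  [0.3,0.15,0,0,0],
  [0.3,0.25,0,0,0],
  [0.3,0.25,0,0,0],
  [0.3,0.25,0,0,0],
])

```text
clock: 18.05
tool_pos: [0.4722, -0.0923, 0.0897]
ee_rot: [[-0.163, 0.008, 0.987], [-0.987, -0.003, -0.163], [0.001, -1.0, 0.009]]
force: [-0.2, 1.0, -1.0]
grip_width: 0.555
```

Request:
drive_tool([
  [0.3,0.1,0,0,0],
  [0.3,0.2,0,0,0],
  [0.3,0.2,0,0,0],
])

```text
clock: 18.35
tool_pos: [0.4719, -0.0944, 0.0898]
ee_rot: [[-0.163, 0.008, 0.987], [-0.987, -0.003, -0.163], [0.001, -1.0, 0.009]]
force: [0.5, 2.9, -0.9]
grip_width: 0.558
```

Request:
drive_tool([
  [0.3,0.1,0,0,0],
  [0.3,0.2,0,0,0],
  [0.3,0.2,0,0,0],
])

```text
clock: 18.65
tool_pos: [0.4715, -0.0964, 0.0898]
ee_rot: [[-0.163, 0.008, 0.987], [-0.987, -0.002, -0.163], [0.001, -1.0, 0.009]]
force: [1.1, 2.8, -0.9]
grip_width: 0.555
```

Request:
drive_tool([
  [0.3,0.15,0,0,0],
  [0.3,0.15,0,0,0],
  [1,0.15,0,0,0],
  [1,0.15,0,0,0],
  [1,0.15,0,0,0],
  [1,0.15,0,0,0],
  [1,0.15,0,0,0],
  [1,0.15,0,0,0],
  [1,0.15,-4,0,0],
  [1,0.15,-8,0,0],
  [1,0.15,-12,0,0],
  [1,0.15,-15,0,0],
])

```text
clock: 19.85
tool_pos: [0.4701, -0.0975, 0.2423]
ee_rot: [[-0.163, 0.01, 0.986], [-0.987, -0.003, -0.163], [0.001, -1.0, 0.011]]
force: [0.5, -0.2, 0.7]
grip_width: 0.999
```

Request:
drive_tool([
  [1,-5,-2,-1,0],
  [1,-10,-2,-2,0],
  [1,-15,-2,-3,0],
  [1,-20,-2,-4,0],
  [1,-24,-2,-6,0],
  [1,-24,-2,-7,0],
  [1,-24,-2,-7,0],
  [1,-24,-2,-7,0],
])

```text
clock: 20.65
tool_pos: [0.4403, 0.1501, 0.2613]
ee_rot: [[-0.164, 0.011, 0.986], [-0.987, -0.003, -0.163], [0.002, -1.0, 0.011]]
force: [-0.3, -1.0, 0.2]
grip_width: 1.001
```

```bash
python3 - <<'E'
from h import *
homecheck(('side','top'),save='hc3_')
w=cap('wrist','w9.png');capc(w,(108,120,60),(125,255,255),.145)
go((.445,.2155,.116),np.radians(-9.25))
c=cv2.imread('pics/hc3_side.png');cv2.imwrite('pics/hc3c.png',cv2.resize(c[100:210,280:400],None,fx=5,fy=5,interpolation=cv2.INTER_CUBIC))
E
```

```text
side
carrier [nan nan] ang nan width nan slopes nan nan py,ey nan nan z 0.05185194495913974
top
carrier [ 0.4774 -0.0582] ang 80.62 width 0.0698 slopes -0.0051269576914469185 0.0028644893136869653 py,ey 0.02993819395941951 -0.11691245164912542 z 0.05331187861854125
  zt 0.119 carrier-frame mm circ [  2.3 -31. ] 26.2 y from slot_end 84.0 mean [  1.7 -31.4] meanz 0.1172
  zt 0.119 carrier-frame mm circ [  1.5 -87.4] 27.4 y from slot_end 27.6 mean [  1.6 -87.8] meanz 0.1173
go [-6.6  14.5  -0.82] turn -0.005 (other 3.137 ) now [0.4407 0.1495 0.2612] cur deg -9.52 F [-1.   0.1  0.2] gw 1.003 t 20.8 j6 0.36h.py:33: RuntimeWarning: Mean of empty slice.
  k=(y>.015)&(y<.05)&(abs(x)<.028);py=y[k].mean()
  ret = ret.dtype.type(ret / rcount)
```

View pics/hc3c.png

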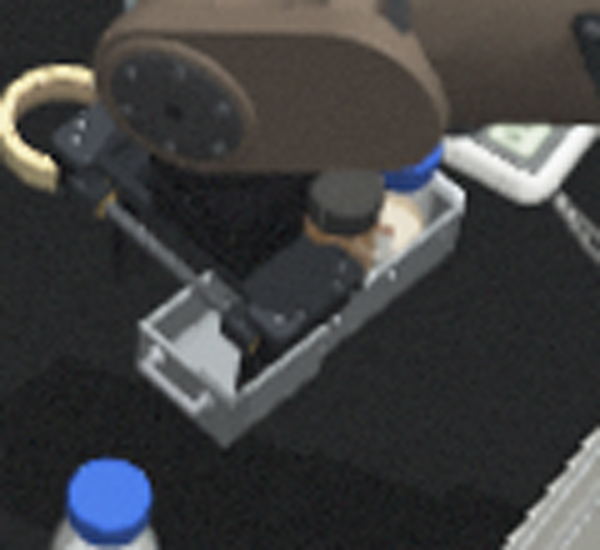

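View pics/w9.png

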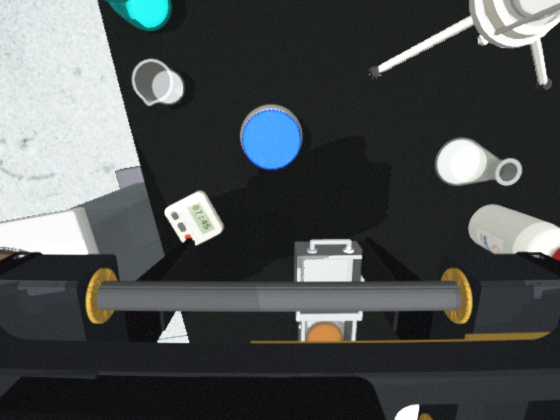

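Top view: the caps are at 27.6 mm and 84.0 mm from slot_end and 56.4 mm apart, so the bottles touch and both are near the slot axis. In the wrist view the large bottle's cap is at (271,137). I'll grasp it.

Request:
drive_tool([
  [1,-3,0,-0.4,0],
  [1,-6.7,2,-0.8,0],
  [1,-6.7,6,-0.8,0],
  [1,-6.7,10,-0.8,0],
  [1,-6.7,13,-0.8,0],
  [1,-6.7,14.6,-0.8,0],
  [1,-6.7,14.6,-0.8,0],
  [1,-6.7,14.6,-0.8,0],
  [0.3,-6.7,14.6,-0.8,0],
  [0.3,-6.7,14.6,-0.8,0],
  [0.3,-6.7,14.6,-0.8,0],
  [0.3,-6.7,14.6,-0.8,0],
], grip_force=30)

```text
clock: 22.0
tool_pos: [0.4455, 0.2165, 0.1155]
ee_rot: [[-0.165, 0.011, 0.986], [-0.986, -0.003, -0.165], [0.001, -1.0, 0.012]]
force: [0.7, 0.2, 0.0]
grip_width: 0.72
```

Request:
drive_tool([
  [0.3,0,0,0,0],
  [0.3,0,0,0,0],
  [0.3,0,0,0,0],
  [0.3,0,0,0,0],
  [0.3,0,0,0,0],
  [0.3,0,0,0,0],
])

```text
clock: 22.6
tool_pos: [0.4455, 0.2166, 0.1156]
ee_rot: [[-0.165, 0.011, 0.986], [-0.986, -0.003, -0.165], [0.001, -1.0, 0.012]]
force: [-0.8, 0.2, 4.9]
grip_width: 0.555
```

```bash
python3 - <<'E'
from h import *
w=cap('wrist','w10.png')
s=env.state();R=np.array(s['ee_rot']);p=np.array(s['tool_pos'])
hsv=cv2.cvtColor(w['image'],cv2.COLOR_RGB2HSV);m=cv2.inRange(hsv,(108,120,60),(125,255,255))>0
P=cloud(w);m&=(abs(P[...,2]-.145)<.008)
uv=np.argwhere(m)[:,::-1];W=cast(w,uv,.145)-p;print('cap xmin',(W@R[:,0]).min(),'zext',(W@R[:,2]).min(),(W@R[:,2]).max())
c0=np.array([.4764,-.060]);a=np.radians(80.75);ey=np.array([np.cos(a),np.sin(a)])
t=c0+ey*.076;print(t);go((*t,.25),np.radians(-9.25))
E
```

```text
cap xmin -0.023822899092342382 zext -0.02503109040923545 0.025731356136471123
[0.48861643 0.01501172]
go [ 19.18 -13.33   7.74] turn -0.005 (other 3.137 ) now [0.4455 0.2165 0.1156] cur deg -9.52 F [-1.2  0.3  4.7] gw 0.553 t 22.65 j6 0.5
```

View pics/w10.png

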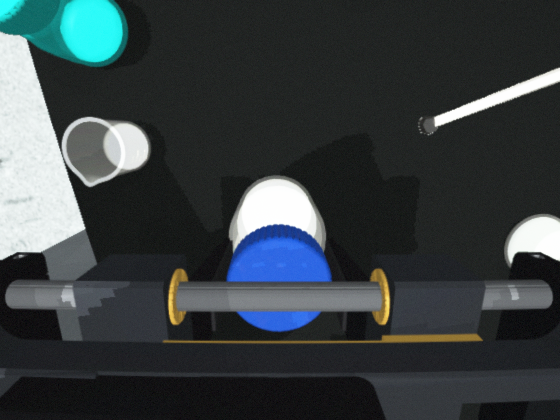

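Request:
drive_tool([
  [0.3,0,-4,0,0],
  [0.3,0,-8,0,0],
  [0.3,0,-10,1,0],
  [0.3,4,-10,2.5,0],
  [0.3,8,-10,4,0],
  [0.3,12,-10,5.5,0],
  [0.3,16,-10,7,0],
  [0.3,18.9,-10,7.7,-0.005],
  [0.3,18.9,-10,7.7,-0.005],
  [0.3,18.9,-10,7.7,-0.005],
  [0.3,18.9,-10,7.7,-0.005],
])

```text
clock: 23.75
tool_pos: [0.4888, 0.0183, 0.2163]
ee_rot: [[-0.16, 0.01, 0.987], [-0.987, -0.003, -0.16], [0.001, -1.0, 0.011]]
force: [-0.6, 0.1, -3.3]
grip_width: 0.553
```

```bash
python3 - <<'E'
from h import *
s=env.state();w=cap('wrist','w11.png');R=np.array(s['ee_rot']);p=np.array(s['tool_pos'])
go((.4886,.0150,.1236),np.radians(-9.25))
P=cloud(w);m=(abs(P[...,2]-.055)<.012)&(w['z_map']>0)
uv=np.argwhere(m)[:,::-1];W=cast(w,uv,.055)-[*p[:2],.055];a=W@R[:,0];b=W@R[:,2]
k=(abs(b)<.1)&(abs(a)<.1)
print('near pts',[(len(uv))]);
h,e=np.histogram(a[k],np.arange(-.1,.1,.004));print([(round(e[i],3),int(h[i])) for i in range(len(h)) if h[i]>20])
h,e=np.histogram(b[k],np.arange(-.1,.1,.004));print([(round(e[i],3),int(h[i])) for i in range(len(h)) if h[i]>20])
for n in('side','top'):
    c=cap(n);q=proj(c,[.4886,.015,.09])[0].astype(int);print(q)
    cv2.imwrite('pics/z%s11.png'%n,cv2.resize(c['image'][q[1]-50:q[1]+50,q[0]-60:q[0]+60,::-1],None,fx=6,fy=6,interpolation=cv2.INTER_CUBIC))
E
```

```text
go [ 0.34  9.29 -0.07] turn 0.001 (other -3.14 ) now [0.4888 0.0185 0.2165] cur deg -9.18 F [ 1.  -0.2 -4.1] gw 0.551 t 23.8 j6 0.07
near pts [3184]
[(np.float64(-0.052), 52), (np.float64(-0.044), 27), (np.float64(-0.04), 236), (np.float64(-0.036), 343), (np.float64(-0.032), 55), (np.float64(-0.028), 55), (np.float64(-0.024), 56), (np.float64(-0.02), 40), (np.float64(-0.016), 52), (np.float64(-0.012), 50), (np.float64(-0.008), 46), (np.float64(-0.004), 25), (np.float64(0.0), 24)]
[(np.float64(-0.044), 136), (np.float64(-0.04), 115), (np.float64(-0.036), 27), (np.float64(-0.032), 25), (np.float64(-0.028), 37), (np.float64(-0.024), 44), (np.float64(-0.02), 38), (np.float64(-0.016), 26), (np.float64(-0.012), 32), (np.float64(-0.008), 33), (np.float64(-0.004), 32), (np.float64(0.0), 29), (np.float64(0.004), 28), (np.float64(0.008), 29), (np.float64(0.012), 32), (np.float64(0.016), 26), (np.float64(0.02), 42), (np.float64(0.024), 45), (np.float64(0.028), 32), (np.float64(0.032), 26), (np.float64(0.036), 50), (np.float64(0.04), 137), (np.float64(0.044), 70)]
[326 159]
[357 219]
```

View pics/w11.png

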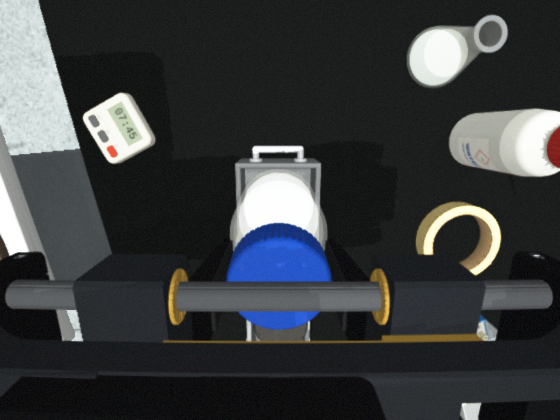

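View pics/zside11.png

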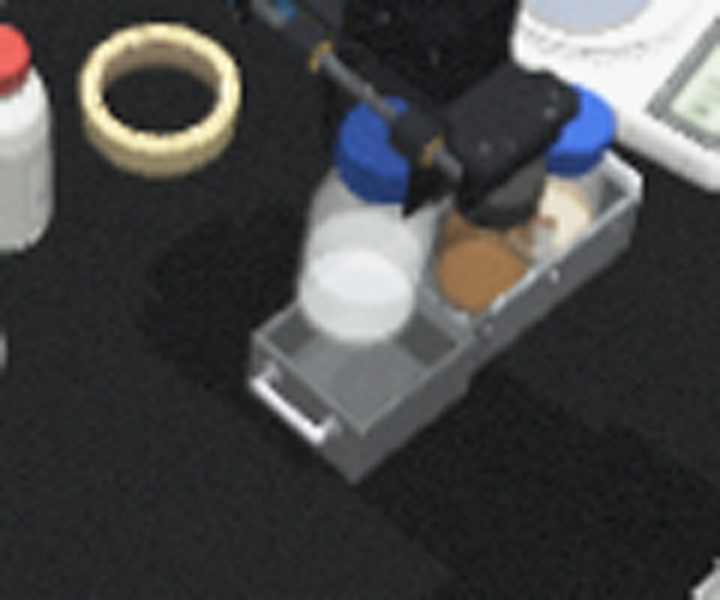

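View pics/ztop11.png

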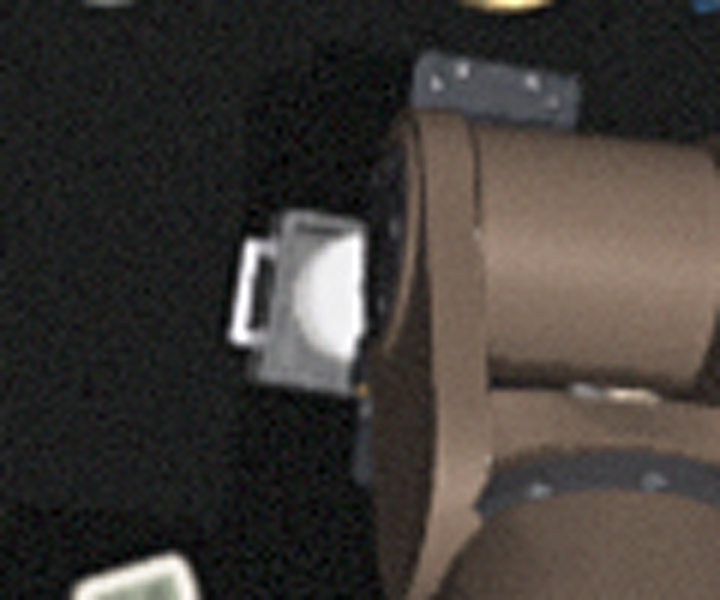

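The wrist view shows the pocket's far wall about 37 mm behind the TCP, so the pocket centre is about 3 mm ahead of the bottle axis. Laterally it's centred within about 0.5 mm. I'll correct this while lowering.

Request:
drive_tool([
  [0.3,0.25,1,-0.05,0],
  [0.3,0.25,3,-0.05,0],
  [0.3,0.25,5,-0.05,0],
  [0.3,0.25,6.5,-0.05,0],
  [0.3,0.25,7.5,-0.05,0],
  [0.3,0.25,8.3,-0.05,0],
  [0.3,0.25,8.9,-0.05,0],
  [0.3,0.25,9.2,-0.05,0],
  [0.3,0.25,9.4,-0.05,0],
  [0.3,0.25,9.4,-0.05,0],
  [0.3,0.25,9.4,-0.05,0],
])

```text
clock: 25.0
tool_pos: [0.4891, 0.016, 0.1232]
ee_rot: [[-0.159, 0.012, 0.987], [-0.987, -0.003, -0.159], [0.001, -1.0, 0.012]]
force: [-2.0, 0.2, 3.8]
grip_width: 0.557
```

It's on the floor at the expected height (TCP 0.123, Fz +3.8 N). I'll release and retreat.

Request:
drive_tool([
  [1,0,0,0,0],
  [1,0,0,0,0],
  [1,0,0,0,0],
  [1,0,0,0,0],
  [1,0,0,0,0],
  [1,0,0,0,0],
  [1,0,-4,0,0],
  [1,0,-8,0,0],
  [1,0,-12,0,0],
  [1,0,-14,0,0],
  [1,-5,-14,0,0],
  [1,-10,-14,0,0],
])

```text
clock: 26.2
tool_pos: [0.5039, 0.1154, 0.2641]
ee_rot: [[-0.163, 0.014, 0.987], [-0.987, -0.003, -0.162], [0.0, -1.0, 0.014]]
force: [-0.1, -0.4, 0.4]
grip_width: 1.0
```

Request:
drive_tool([
  [1,-5,0,0,0],
  [1,-10,0,0,0],
  [1,-15,0,0,0],
  [1,-20,0,0,0],
  [1,-20,0,0,0],
  [1,-20,0,0,0],
  [1,-20,0,0,0],
])

```text
clock: 26.9
tool_pos: [0.5362, 0.3119, 0.264]
ee_rot: [[-0.163, 0.013, 0.987], [-0.987, -0.003, -0.163], [0.001, -1.0, 0.014]]
force: [-0.5, 0.2, 0.1]
grip_width: 1.001
```

```bash
python3 - <<'E'
from h import *
s=env.state();print(s['clock'],s['tool_pos'])
homecheck(('top','side'),save='hc4_')
c=cv2.imread('pics/hc4_top.png');d=cv2.imread('pics/hc4_side.png')
cv2.imwrite('pics/fin.png',np.hstack([cv2.resize(c[130:290,220:430],(400,305)),cv2.resize(d[100:280,230:400],(380,305))]))
E
```

```text
26.9 [0.53621543 0.31191658 0.26395959]
top
carrier [ 0.4774 -0.0586] ang 80.58 width 0.0694 slopes -0.005847954356348637 0.007240420718677477 py,ey 0.029352286475865963 -0.11630136962471166 z 0.053251771959576755
  zt 0.119 carrier-frame mm circ [  2.2 -30.7] 26.2 y from slot_end 84.3 mean [  1.9 -30.3] meanz 0.117
  zt 0.119 carrier-frame mm circ [  1.2 -87. ] 27.3 y from slot_end 28.0 mean [  1.9 -87.4] meanz 0.117
  zt 0.153 carrier-frame mm circ [ 1.2 77.8] 26.6 y from slot_end 192.8 mean [ 1.3 77.5] meanz 0.151
side
carrier [ 0.4717 -0.0584] ang 87.45 width 0.067 slopes -0.07408217541586634 0.06162029226241605 py,ey 0.031184592492683162 -0.11781540750731684 z 0.05366014280058887
  zt 0.153 carrier-frame mm circ [14.4 77.8] 27.6 y from slot_end 192.8 mean [14.3 77.1] meanz 0.1521
```

View pics/fin.png

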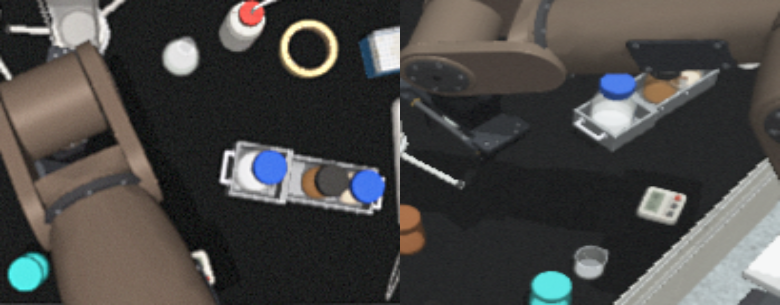

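The top view shows all three bottles upright in the carrier. The small ones are 28.0 mm and 84.3 mm from slot_end and 56 mm apart, and the large one is about 2 mm from the pocket centre. The side carrier fit isn't usable because the arm covers the slot. The robot touches nothing, so I'm handing in.

```bash
python3 - <<'E'
from h import *
env.job_done()
s=env.state();print(s['clock'],s['force'])
E
```

```text
the job is handed in; nothing more can be done
the job is handed in; nothing more can be done
```

The carrier is loaded and I handed the job in at about 27 s of the 64 s allowed; no verdict was reported.

1. **First small bottle:** small_bottle_1 (blue cap) went into the slot first and was slid home against the end wall.
2. **Second small bottle:** small_bottle_2 (amber, black cap) was then set in the slot and slid up against it.
3. **Large bottle:** this went into the square pocket last. All three bottles were released only after the force reading showed floor contact.

The last top-view check had all three cap tops at the heights expected for upright bottles standing on the floor:

| Bottle | Measured position |
|---|---|
| small_bottle_1 | 28.0 mm from the end wall, about 1 mm off the slot axis |
| small_bottle_2 | 84.3 mm from the end wall, about 2 mm off the slot axis, 56 mm from small_bottle_1 (touching) |
| large_bottle | about 2 mm from the pocket centre |

- **Failed check:** the last side-view fit of the carrier failed because the arm hid the slot. It gave an angle of 87° instead of 81° and put the large bottle 14 mm off, so I disregarded it.
- **Camera disagreement:** the cameras differed by 3 to 5 mm on absolute positions. I set the final placements relative to the carrier in the wrist camera.
- **Other things on the bench:** nothing in the pictures or force readings suggested the flask, beaker or tape roll was touched, but I did not re-measure their positions at the end.

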